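# Put the seal stones away in their fitted case

## Robot

A 6-joint arm with a two-finger parallel gripper is mounted at the origin on the work surface. World frame = base frame: x ahead of the robot, y to its left, z up, the work surface at z = 0. Lengths are in m, angles in rad, forces in N, time in s.
With the tool pointing down it reaches from about 0.3 to 0.825 m from the base axis. Payload 5.4 kg.
Tool frame: the origin (TCP) lies at the very end of the fingers, on their centre line; the grasp point (between the pads) lies 19 mm behind it; z points along the fingers, y is the line along which they close (so a half turn about z gives the same grasp; the last joint's range is limited). The gripper opens to 92 mm and grips with 3 to 60 N. Pads are 20 mm wide; open, the fingers measure 128 mm over their backs; the gripper's body (75 mm by 189 mm) begins 69 mm behind the grasp point.
Start: joints at [1.081, 0.158, 1.597, -0, 1.386, -0.21], TCP at [0.159, 0.553, 0.175] pointing down, gripper open.
Joint ranges: [-2.91, 2.91], [-0.94, 2.29], [0.18, 2.7], [-1.29, 4.43], [0.17, 2.64], [-3, 3]. Speed limits (rad/s): [2.57, 2.57, 3.14, 3.14, 3.14, 3.14].

## Interface

Orientations are given as a rotation vector (axis times angle).
In Python, from workcell import bot gives the robot as it stands. Calls block until the motion is done:
- bot.goto(position, orientation): joint-space move of the TCP to a pose.
- bot.line_to(position, rot=None, max_speed=0.15): straight line of the TCP; rot=None keeps the orientation; max_speed is the mean speed in m/s.
- bot.set_joints(angles): joint-space move.
- bot.set_gripper(opening, newtons=None): opening from 0.0 (shut) to 1.0 (fully open); newtons is the grip in N (None keeps the last); returns when the fingers have stopped.
- bot.hold(seconds).
- bot.inverse_kinematics(position, orientation): joint angles nearest the present ones, or None.
- bot.read_camera(name): name is "scene" or "top" or "wrist"; returns a dict with "pixels" (480x640x3 uint8, blue, green, red), "fx", "fy", "cx", "cy" (pixels), "R" (3x3) and "t" (3): a world point X has camera coordinates R X + t. Camera axes: x right, y down, z forward; pixel columns grow to the right and rows downward; lengths in m; the calibration is good to about 2 mm. The wrist camera is an equidistant fisheye: a pixel r from the principal point sees the ray r / f radians off the axis. A picture is of the moment at which its call begins. There is no depth.
A pose or a line that the arm cannot do raises bot.MotionError and nothing moves.
- bot.job_done(): hands the job in; it is judged then, once.
Readings, each from a call of its own:
- bot.current_clock(): time.
- bot.current_joints(): joint angles.
- bot.current_joint_vel(): joint speeds.
- bot.current_effort(): joint torques, N m.
- bot.current_ee_pos(): TCP position.
- bot.current_tool_rot(): TCP orientation.
- bot.current_contact_force(): force on the tool from outside, world axes, zero at the start.
- bot.current_ft_torque(): the same for the moment, N m.
- bot.current_opening(): opening from 0.0 (shut) to 1.0 (fully open).
- bot.current_grip_force(): force on a finger pad.
Only numpy, scipy, OpenCV 4.12 (cv2) and the standard library are available. Lean on these libraries where they do the work, as an engineer would, in place of code of your own. Each camera call takes 0.05 s, during which the arm holds its last target. There are 200 camera calls.

## Task

Put the painter's three seal stones away in the open wooden seal case: lay each one flat and fully home in the compartment cut to its size (they are fragile: set them down, do not drop them). Then close the lid of the case completely, and leave the other things on the desk where they are.

Things in the scene. Friction and masses are not known exactly. Their poses are not given: they have to be found in the camera images.
- stone_large: the large seal stone: a plain ochre square bar 40 x 40 mm and 90 mm long, lying on one of its long sides. Origin at its very middle (20 mm above what it lies on); x along its length, from the red-stained seal face at -x to the slightly stepped end at +x
- bay_large (a point): compartment of the case for the large stone: a rectangular recess 46 mm (case x) by 98 mm (case y), 22 mm deep. This point is the middle of its floor, 6 mm above the table; axes as the case. The stone lies along y, either way round, on any long side; its upper 18 mm stay proud of the case's top face, so hold it by that part only
- stone_medium: the medium seal stone: a plain ochre square bar 30 x 30 mm and 72 mm long, lying on one of its long sides. Origin at its very middle (15 mm above what it lies on); x along its length, from the red-stained seal face at -x to the slightly stepped end at +x
- bay_medium (a point): compartment of the case for the medium stone: a rectangular recess 36 mm (case x) by 80 mm (case y), 16 mm deep. This point is the middle of its floor, 12 mm above the table; axes as the case. The stone lies along y, either way round, on any long side; its upper 14 mm stay proud of the case's top face, so hold it by that part only
- stone_small: the small seal stone: a plain ochre square bar 20 x 20 mm and 54 mm long, lying on one of its long sides. Origin at its very middle (10 mm above what it lies on); x along its length, from the red-stained seal face at -x to the slightly stepped end at +x
- bay_small (a point): compartment of the case for the small stone: a rectangular recess 26 mm (case x) by 62 mm (case y), 10 mm deep. This point is the middle of its floor, 18 mm above the table; axes as the case. The stone lies along y, either way round, on any long side; its upper 10 mm stay proud of the case's top face, so hold it by that part only
- case: dark wooden seal case, firm on the table: lower half 212 (x) x 126 (y) x 28 mm, grey-blue lining with three compartments in a row along x: large at x = -63, medium +10, small +73 mm, between flat lands 32 mm wide level with the top face (28 mm); no rim stands above it. Origin under its middle, z up. The lid is hinged on its +y long side
- lid (a joint): angle of the hinged lid, rad: 0 shut, about 1.7 standing open and leaning a little away from the compartments. A stiff hinge: the lid stays at any angle; about 3 N at its free edge moves it. The lid is a shallow shell 212 x 126 x 28 mm high (its hollow 22 mm deep), so it goes over the stones' proud upper parts
- lid_hinge (a point): middle of the hinge line, on the case's top rear edge (case y = +63, z = 28 mm); the lid's axes: x along the hinge line, -y from the hinge to the free edge, z out of the lid's outer face
- lid_edge (a point): middle of the lid's free edge, on its outer face: 126 mm from the hinge line along the lid's -y and 28 mm along the lid's z. Axes as lid_hinge
- paste_pot: round white porcelain seal-paste pot, 65 mm across, 39 tall; bystander. Origin under its middle
- paperweight: flat dark red-wood paperweight bar with a brass stud, 180 x 28 x 24; bystander. Origin under its middle
- ink_stick: flat black ink stick, 82 x 22 x 10, lying; bystander, not a seal stone. Origin under its middle
- water_dropper: small round blue porcelain water dropper, 54 across, 38 tall; bystander. Origin under its middle
- teacup: white teacup, 68 across, 52 tall; bystander. Origin under its middle
- ink_bottle: small black ink bottle with a red cap, 52 across, 100 tall; bystander. Origin under its middle
There are look-alikes about, which are no part of the job. Leave any pink or turquoise look-alike of the stone_large alone.

How it is judged:
By the outcome, as a careful person would: the job done as asked, in the order asked, and still so for the second after the job is handed in, with the robot touching nothing.
It also fails if it takes over 72 s, if anything falls off the work surface, if the arm or the gripper's body presses on something with over 40 N, if the wrist force passes 120 N, or if a joint passes its speed limit or range.

## Working session

There is one attempt and no reset: what is moved stays moved. The work goes in short steps, each a Python script; the robot and the scene stay as the last script left them, time stands still between calls to the robot, and variables do not carry over. Pictures are saved under pics/ and viewed, at most 11 in all, crops included, and the job is handed in when it is done.

```bash
mkdir -p pics; ls; python3 - <<'E'
from workcell import bot
import cv2,numpy as np
for n in ["top","scene"]:
    c=bot.read_camera(n); cv2.imwrite(f"pics/{n}0.png",c["pixels"]); np.savez(f"pics/{n}0.npz",**c)
    print(n,c["fx"],c["fy"],c["cx"],c["cy"],c["R"],c["t"], -np.array(c["R"]).T@c["t"])
print(bot.current_clock(), bot.current_tool_rot())
E
```

```text
pics
top 536.3795191301704 536.3795191301704 312.55949639744944 236.91225962034093 [[-0.00389219 -0.99970259 -0.02407448]
 [-0.98218777  0.00834453 -0.18771668]
 [ 0.18786174  0.02291503 -0.98192814]] [-0.09007706  0.55158623  1.28229994] [ 0.30051556 -0.12403693  1.36049977]
scene 617.6524088981515 617.6524088981515 324.43948492757175 236.42642187333112 [[ 0.66103611  0.75031454  0.00770356]
 [ 0.61621727 -0.53697959 -0.57613296]
 [-0.42814429  0.38559176 -0.81731968]] [-0.29889954 -0.35207208  1.55740858] [ 1.08133187 -0.56531077  1.07236295]
0.1 [-4.38000949e-01 -3.11037126e+00  2.50045403e-03]
```

View pics/top0.png

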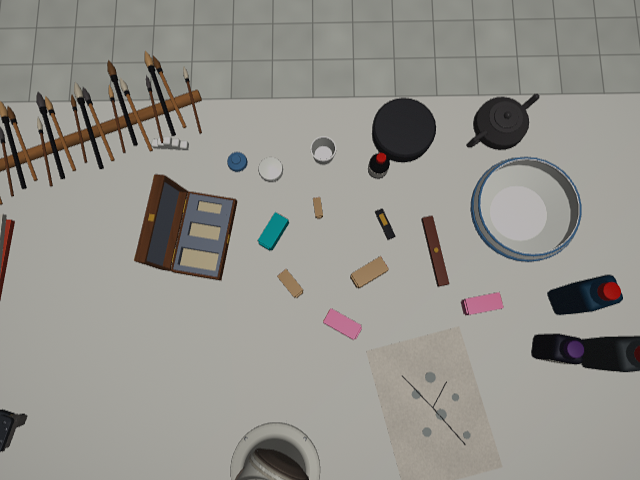

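View pics/scene0.png

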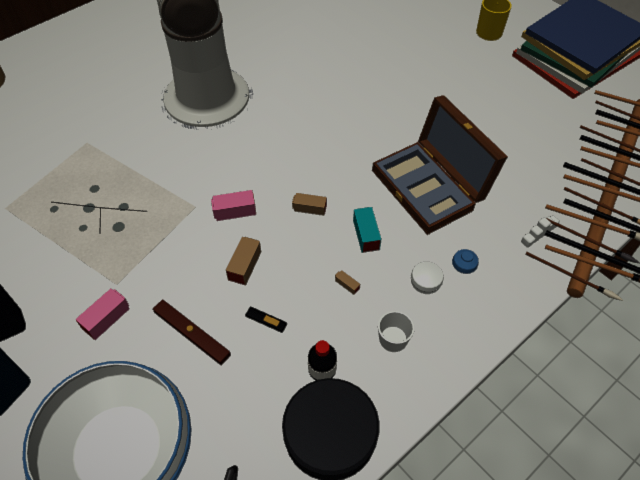

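Top view: three ochre bars lie at pixels (370,272) large, (290,283) medium and (318,207) small. Look-alikes: pink at (342,324) and (482,303), turquoise at (273,231). Only the ochre bars fit the description. The case is at (205,235) with its lid hinged on the left (+y). I'll confirm this in one enlarged composite.

```bash
python3 - <<'E'
import cv2,numpy as np
t=cv2.imread("pics/top0.png"); s=cv2.imread("pics/scene0.png")
def cr(im,x,y,w,h,W,H): return cv2.resize(im[y:y+h,x:x+w],(W,H),interpolation=cv2.INTER_CUBIC)
a=cr(t,130,170,120,120,400,400); b=cr(s,365,90,150,150,400,400)
c=cr(t,260,190,140,70,400,200); d=cr(s,220,180,150,75,400,200)
c=cr(t,265,190,130,120,216,200);d=cr(s,220,180,150,120,250,200)
c2=cr(t,345,250,60,45,267,200)
row=np.hstack([c,d,c2]);row=np.pad(row,((0,0),(0,800-row.shape[1]),(0,0)))
cv2.imwrite("pics/comp.png",np.vstack([np.hstack([a,b]),row]))
for n,im,pts in(("t",t,[(370,270),(290,283),(318,207),(273,231),(205,235),(199,259),(190,250),(162,235)]),("s",s,[(243,255),(310,203),(347,282)])):
    h=cv2.cvtColor(im,cv2.COLOR_BGR2HSV)
    for p in pts: print(n,p,im[p[1],p[0]],h[p[1],p[0]])
E
```

```text
t (370, 270) [ 90 123 151] [ 16 103 151]
t (290, 283) [ 89 121 148] [ 16 102 148]
t (318, 207) [ 83 115 143] [ 16 107 143]
t (273, 231) [132 131  10] [ 90 236 132]
t (205, 235) [124 151 162] [ 21  60 162]
t (199, 259) [125 151 163] [ 21  59 163]
t (190, 250) [126 154 167] [ 20  63 167]
t (162, 235) [59 52 49] [111  43  59]
s (243, 255) [ 54  85 113] [ 16 133 113]
s (310, 203) [ 54  86 114] [ 16 134 114]
s (347, 282) [ 55  87 115] [ 16 133 115]
```

View pics/comp.png

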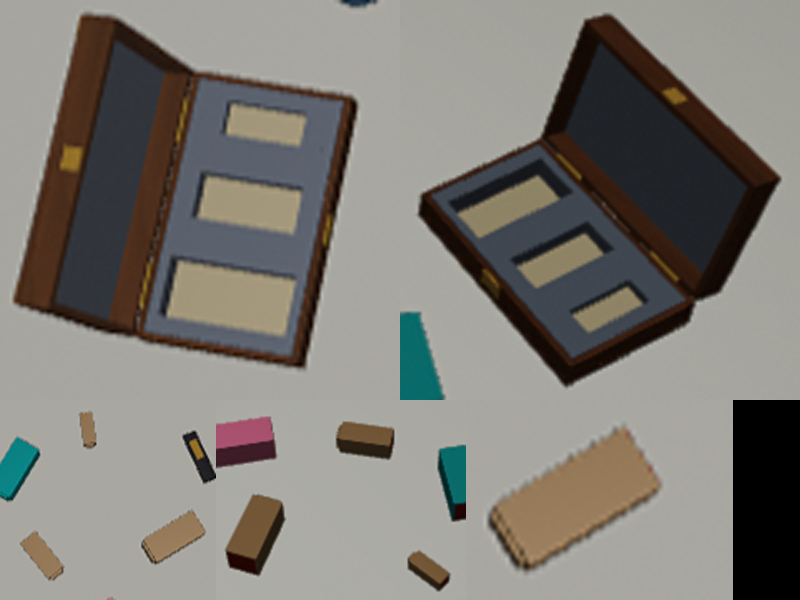

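The crops confirm that the ochre bars are plain stones with a red face, and that the large compartment is toward the base (case +x ≈ world +x). Next I fit poses by matching model silhouettes in both cameras.

```bash
cat > fit.py <<'E'
import cv2,numpy as np
from scipy.optimize import minimize
def proj(c,X):
    p=np.asarray(X)@c["R"].T+c["t"]; return np.c_[c["fx"]*p[:,0]/p[:,2]+c["cx"],c["fy"]*p[:,1]/p[:,2]+c["cy"]]
def ray(c,u,v,z):
    d=c["R"].T@np.array([(u-c["cx"])/c["fx"],(v-c["cy"])/c["fy"],1]); o=-c["R"].T@c["t"]
    return (o+d*(z-o[2])/d[2])[:2]
def place(X,p):
    k,s=np.cos(p[2]),np.sin(p[2]); X=np.asarray(X,float)
    return np.c_[p[0]+k*X[:,0]-s*X[:,1],p[1]+s*X[:,0]+k*X[:,1],X[:,2]]
S=8
def fill(poly,roi):
    m=np.zeros(((roi[3])*S,(roi[2])*S),np.uint8)
    q=(poly+0.5-np.array(roi[:2]))*S-0.5
    cv2.fillConvexPoly(m,np.round(q*16).astype(np.int32),1,shift=4)
    return m
down=lambda m:cv2.resize(m.astype(np.float32),None,fx=1/S,fy=1/S,interpolation=cv2.INTER_AREA)
def hull(P): return cv2.convexHull(P.astype(np.float32))[:,0]
def box(l,w,h): return [(a*l/2,b*w/2,z) for a in(-1,1) for b in(-1,1) for z in(0,h)]
def rect(cx,w,h,z): return [(cx+a*w/2,b*h/2,z) for a,b in((-1,-1),(1,-1),(1,1),(-1,1))]
BAYS=((-.063,.046,.098,.006),(.010,.036,.080,.012),(.073,.026,.062,.018))
def stone_model(dim): return lambda c,p,roi: down(fill(hull(proj(c,place(box(*dim),p))),roi))
def case_model(c,p,roi):
    m=0
    for x,w,h,z in BAYS:
        m=m+fill(proj(c,place(rect(x,w,h,z),p)),roi)*fill(proj(c,place(rect(x,w,h,.028),p)),roi)
    return down(m)
def fit(cams,masks,rois,model,p0,sc=(.004,.004,.1)):
    sc=np.array(sc)
    f=lambda q:sum(np.abs(model(c,np.array(p0)+q*sc,r)-m).sum() for c,m,r in zip(cams,masks,rois))
    best=None
    for s in np.vstack([np.eye(3),-np.eye(3)]):
        r=minimize(f,s*.5,method="Nelder-Mead",options=dict(initial_simplex=np.vstack([s*.5,s*.5+np.eye(3)]),xatol=.005,fatol=.05))
        if best is None or r.fun<best.fun: best=r
    return np.array(p0)+best.x*sc,best.fun/sum(m.sum() for m in masks)
E
cat > m1.py <<'E'
from fit import *
L=lambda n:{k:v for k,v in np.load(f"pics/{n}0.npz").items()}
T,Sc=L("top"),L("scene")
def softmask(c,roi,kind):
    x,y,w,h=roi; im=c["pixels"][y:y+h,x:x+w].astype(float)
    if kind=="stone":
        bg=np.median(im.reshape(-1,3),0); d=np.abs(im-bg).sum(2); ref=np.percentile(d,97)
        m=np.clip(d/ (0.5*ref),0,1)
        hard=(d>0.3*ref)
        b=bg[0]-im[:,:,0]; m=np.clip(b/np.median(b[hard]),0,1)
    else:
        b=im[:,:,2]-im[:,:,0]; br=im[:,:,1]; m=np.clip((b-5)/25,0,1)*(br>100)
    return m.astype(np.float32)
def blob(c,roi,kind):
    m=softmask(c,roi,kind); n,lab,st,ce=cv2.connectedComponentsWithStats((m>.4).astype(np.uint8))
    if kind=="stone":
        k=1+np.argmax(st[1:,4]); keep=cv2.dilate((lab==k).astype(np.uint8),np.ones((3,3))); m=m*keep
    return m
jobs={"large":((.09,.04,.04),(340,245,62,55),(215,225,60,70)),"medium":((.072,.03,.03),(268,260,44,46),(282,183,56,40)),"small":((.054,.02,.02),(305,188,28,40),(325,262,44,40))}
for n,(dim,rt,rs) in jobs.items():
    ms=[blob(T,rt,"stone"),blob(Sc,rs,"stone")]
    ys,xs=np.nonzero(ms[0]>.5); g=ray(T,xs.mean()+rt[0],ys.mean()+rt[1],dim[2]/2)
    P=np.array([ray(T,x+rt[0],y+rt[1],dim[2]) for x,y in zip(xs,ys)])
    w,V=np.linalg.eigh(np.cov(P.T)); yaw=np.arctan2(V[1,1],V[0,1])
    for nm,cs,mm,rr in(("both",[T,Sc],ms,[rt,rs]),("top",[T],ms[:1],[rt]),("scene",[Sc],ms[1:],[rs])):
        p,e=fit(cs,mm,rr,stone_model(dim),[*g,yaw]); print(n,nm,p.round(4),round(e,3))
rt,rs=(170,190,70,90),(375,130,100,100)
ms=[]
for c,r in((T,rt),(Sc,rs)):
    x,y,w,h=r; im=c["pixels"][y:y+h,x:x+w].astype(float); m=((im[:,:,2]-im[:,:,0])>8)&(im[:,:,1]>(120 if c is T else 90))
    n,lab,st,ce=cv2.connectedComponentsWithStats(m.astype(np.uint8))
    o=[k for k in range(1,n) if st[k,4]>80 and st[k,0]>0 and st[k,1]>0 and st[k,0]+st[k,2]<w and st[k,1]+st[k,3]<h]
    print([(st[k].tolist(),ce[k].round(1).tolist()) for k in o])
    ms.append(np.isin(lab,o).astype(np.float32))
g=ray(T,205,234,.015)
for nm,cs,mm,rr in(("both",[T,Sc],ms,[rt,rs]),("top",[T],ms[:1],[rt]),("scene",[Sc],ms[1:],[rs])):
    p,e=fit(cs,mm,rr,case_model,[*g,-.2]); print("case",nm,p.round(4),round(e,3))
E
python3 m1.py
```

```text
large both [ 0.4659 -0.2316  2.1117] 0.076
large top [ 0.4649 -0.2327  2.109 ] 0.045
large scene [ 0.4659 -0.2302  2.1234] 0.062
medium both [ 0.4405 -0.0347 -2.4598] 0.076
medium top [ 0.4388 -0.0364 -2.4641] 0.053
medium scene [ 0.4402 -0.0339 -2.4427] 0.061
small both [ 0.6365 -0.1047 -3.0097] 0.133
small top [ 0.6357 -0.1056 -3.015 ] 0.08
small scene [ 0.6379 -0.1038 -3.0291] 0.12
[([28, 11, 24, 13, 213], [39.3, 17.2]), ([20, 33, 30, 17, 378], [34.6, 41.1]), ([10, 58, 39, 23, 618], [28.9, 69.2])]
[([12, 26, 38, 23, 392], [30.2, 37.3]), ([34, 48, 32, 20, 297], [49.7, 57.6]), ([55, 68, 26, 17, 202], [67.6, 76.0])]
case both [ 0.5658  0.1868 -0.173 ] 0.087
case top [ 0.5648  0.186  -0.1765] 0.053
case scene [ 0.5667  0.1881 -0.1742] 0.063
```

```bash
cat > rob.py <<'E'
from workcell import bot
import numpy as np, cv2
from scipy.spatial.transform import Rotation as Ro
CASE=np.array([.5658,.187,-.174])
ST={"large":(.4657,-.2314,2.115,.040),"medium":(.4400,-.0349,-2.4560,.030),"small":(.6367,-.1047,-3.016,.020)}
BAY={"large":(-.063,.006),"medium":(.010,.012),"small":(.073,.018)}
ZP=.0295
def rot(psi): return (Ro.from_euler("z",psi)*Ro.from_euler("x",np.pi)).as_rotvec()
def c2w(x,y,case=None):
    c=CASE if case is None else case
    k,s=np.cos(c[2]),np.sin(c[2]); return c[0]+k*x-s*y,c[1]+s*x+k*y
def best(x,y,z,psi,j6=None):
    o=[]
    for p in (psi,psi+np.pi,psi-np.pi):
        q=bot.inverse_kinematics((x,y,z),rot(p))
        if q is not None: o.append((abs(q[5]),p,q))
    return min(o,key=lambda t:t[0])[1:]
def snap(n):
    c=bot.read_camera("wrist"); cv2.imwrite(f"pics/{n}.png",c["pixels"]); np.savez(f"pics/{n}.npz",**c)
E
python3 - <<'E'
from rob import *
for n,(x,y,w,h) in ST.items():
    for z in(.2,ZP-BAY[n][1]): p,q=best(x,y,z,w); print(n,z,round(p,3),np.round(q,2))
    X,Y=c2w(BAY[n][0],0)
    for z in(.2,ZP): p,q=best(X,Y,z,CASE[2]+np.pi/2); print("  bay",round(p,3),np.round(q,2))
for y,z in((.15,.25),(.135,.13),(-.04,.06)):
    X,Y=c2w(0,y); p,q=best(X,Y,z,CASE[2]+np.pi/2); print("lid",np.round((X,Y),3),round(p,3),np.round(q,2))
x,y,w,h=ST["large"]; p,_=best(x,y,.2,w)
bot.goto((x,y,.2),rot(p)); snap("w_large"); print(bot.current_clock())
E
```

```text
large 0.2 2.115 [-0.69 -0.    1.72  0.    1.43 -1.24]
large 0.0235 2.115 [-0.69  0.19  1.88  0.    1.07 -1.24]
  bay 1.397 [ 0.15  0.05  1.66 -0.    1.43  0.32]
  bay 1.397 [ 0.15  0.23  1.82 -0.    1.09  0.32]
medium 0.2 -5.598 [-0.35 -0.22  1.92 -0.    1.45  0.53]
medium 0.017499999999999998 -5.598 [-0.35  0.    2.1  -0.    1.04  0.53]
  bay 1.397 [ 0.11  0.22  1.48 -0.    1.45  0.29]
  bay 1.397 [ 0.11  0.38  1.63 -0.    1.13  0.29]
small 0.2 -6.158 [-0.35  0.32  1.35 -0.    1.47  1.1 ]
small 0.0115 0.126 [-0.35  0.5   1.51 -0.    1.13  1.1 ]
  bay 1.397 [ 0.08  0.37  1.3  -0.    1.48  0.26]
  bay 1.397 [ 0.08  0.51  1.45 -0.    1.18  0.26]
lid [0.592 0.335] 1.397 [ 0.34  0.4   1.16 -0.    1.58  0.51]
lid [0.589 0.32 ] 1.397 [ 0.32  0.43  1.35 -0.    1.36  0.49]
lid [0.559 0.148] 1.397 [ 0.05  0.28  1.69 -0.    1.17  0.22]
3.1083
```

View pics/w_large.png

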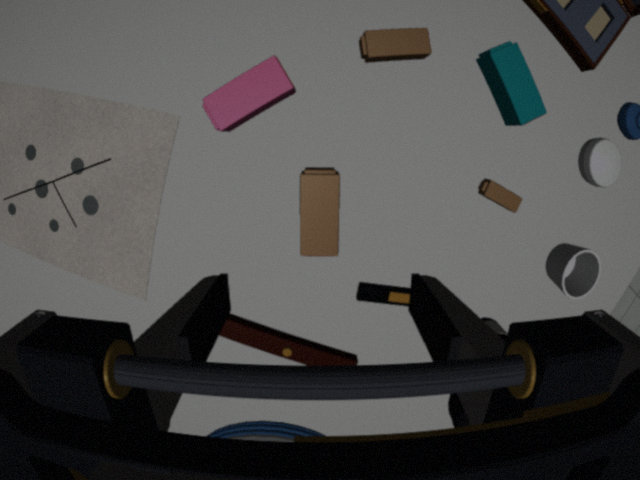

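The wrist view shows the large stone aligned with the gripper at (320,212), the medium at (396,44) and the small at (500,195). I'll cross-check the large stone with the fisheye model, then pick it and carry it to the case.

```bash
cat >> fit.py <<'E'
_pin=proj
def proj(c,X):
    if not c.get("fish"): return _pin(c,X)
    p=np.asarray(X)@c["R"].T+c["t"]; rho=np.hypot(p[:,0],p[:,1]); th=np.arctan2(rho,p[:,2])/np.maximum(rho,1e-9)
    return np.c_[c["fx"]*p[:,0]*th+c["cx"],c["fy"]*p[:,1]*th+c["cy"]]
def wload(n): return dict(np.load(f"pics/{n}.npz").items(),fish=True)
def stone_mask(c,roi):
    x,y,w,h=roi; im=c["pixels"][y:y+h,x:x+w].astype(float); b=np.median(im[:,:,0])-im[:,:,0]
    m=np.clip(b/np.median(b[b>.4*b.max()]),0,1).astype(np.float32)
    n,lab,st,_=cv2.connectedComponentsWithStats((m>.4).astype(np.uint8)); k=1+np.argmax(st[1:,4])
    return m*cv2.dilate((lab==k).astype(np.uint8),np.ones((3,3)))
def bay_mask(c,roi):
    x,y,w,h=roi; im=c["pixels"][y:y+h,x:x+w].astype(float)
    return (((im[:,:,2]-im[:,:,0])>8)&(im[:,:,1]>100)).astype(np.float32)
E
python3 - <<'E'
from fit import *; from rob import *
c=wload("w_large")
for n,roi in(("large",(285,150,70,120)),("medium",(350,15,95,60)),("small",(465,165,70,60))):
    d={"large":(.09,.04,.04),"medium":(.072,.03,.03),"small":(.054,.02,.02)}[n]
    p,e=fit([c],[stone_mask(c,roi)],[roi],stone_model(d),ST[n][:3]); print(n,p.round(4),round(e,3),np.array(ST[n][:3]).round(4))
x,y,w,h=ST["large"]; p,_=best(x,y,.2,w)
z=ZP-BAY["large"][1]
bot.set_gripper(.75)
bot.line_to((x,y,z),max_speed=.12); bot.set_gripper(0,25)
print("grip",bot.current_opening()*92,bot.current_grip_force(),bot.current_ee_pos())
bot.line_to((x,y,.2),max_speed=.15)
X,Y=c2w(-.063,0); p,_=best(X,Y,.22,CASE[2]+np.pi/2)
bot.goto((X,Y,.2),rot(p)); snap("w_case"); print(bot.current_clock(),bot.current_opening()*92,bot.current_contact_force())
E
```

```text
large [ 0.4662 -0.2332  2.1054] 0.055 [ 0.4657 -0.2314  2.115 ]
medium [ 0.4399 -0.0373 -2.462 ] 0.068 [ 0.44   -0.0349 -2.456 ]
small [ 0.638  -0.1066 -2.999 ] 0.11 [ 0.6367 -0.1047 -3.016 ]
grip 0.5526682538507313 0.0 [ 0.46570114 -0.23138491  0.02349766]
9.2583 0.6369981907623429 [ 0.08115778  0.76263947 -0.47487127]
```

View pics/w_case.png

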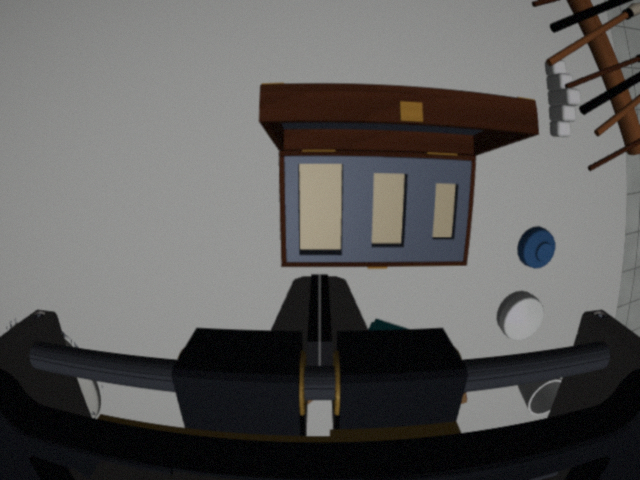

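The fingers closed on nothing, so the grasp missed. I'll check with the top camera where the stone is now.

```bash
python3 - <<'E'
from fit import *; from rob import *
out=[]
for n,x,y in(("top",320,220),("scene",190,180)):
    c=bot.read_camera(n); np.savez(f"pics/{n}1.npz",**c); out.append(cv2.resize(c["pixels"][y:y+100,x:x+100],(400,400),interpolation=cv2.INTER_CUBIC))
c=wload("w_large")
for z in(.2,.0235): print("TCP proj",proj(c,np.array([[.4657,-.2314,z]])))
cv2.imwrite("pics/miss.png",np.hstack(out))
E
```

```text
TCP proj [[320.16949449 265.16308972]]
TCP proj [[319.77355538 209.09988893]]
```

View pics/miss.png

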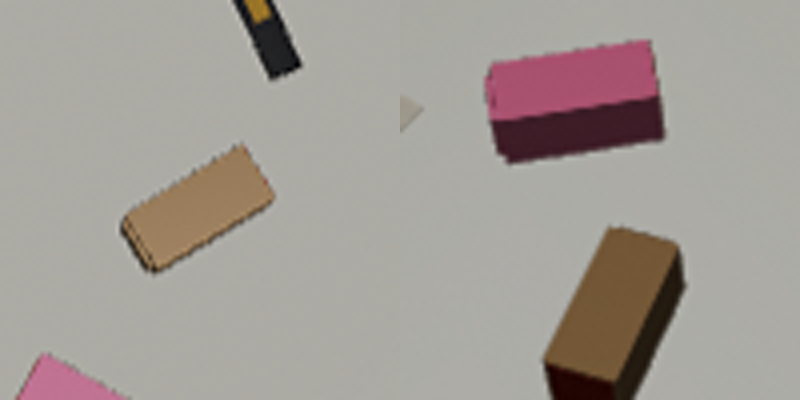

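```bash
python3 - <<'E'
from fit import *; from rob import *
L=lambda n:dict(np.load(f"pics/{n}.npz").items())
for k in("0","1"):
  T,S2=L("top"+k),L("scene"+k); rt,rs=(340,245,62,55),(215,225,60,70)
  for nm,cs,rr in(("top",[T],[rt]),("scene",[S2],[rs])):
    p,e=fit(cs,[stone_mask(c,r) for c,r in zip(cs,rr)],rr,stone_model((.09,.04,.04)),ST["large"][:3]); print(k,nm,p.round(4),round(e,3))
d=np.abs(L("top0")["pixels"].astype(int)-L("top1")["pixels"]).sum(2)[245:300,340:402]; print(d.max(),(d>30).sum())
x,y,w,h=ST["large"]; p,_=best(x,y,.2,w)
bot.set_gripper(.75); bot.goto((x,y,.1),rot(p))
bot.line_to((x,y,.0235),max_speed=.12); print(bot.current_opening(),bot.current_ee_pos(),bot.current_contact_force())
snap("w_down")
print(bot.current_clock())
E
```

```text
0 top [ 0.4649 -0.2324  2.1079] 0.052
0 scene [ 0.466  -0.2304  2.122 ] 0.062
1 top [ 0.4649 -0.2325  2.108 ] 0.052
1 scene [ 0.4658 -0.2302  2.1223] 0.062
15 0
0.7440920040624076 [ 0.46629266 -0.23171506  0.02417961] [-0.15245393  0.30681366  0.47443396]
12.9083
```

View pics/w_down.png

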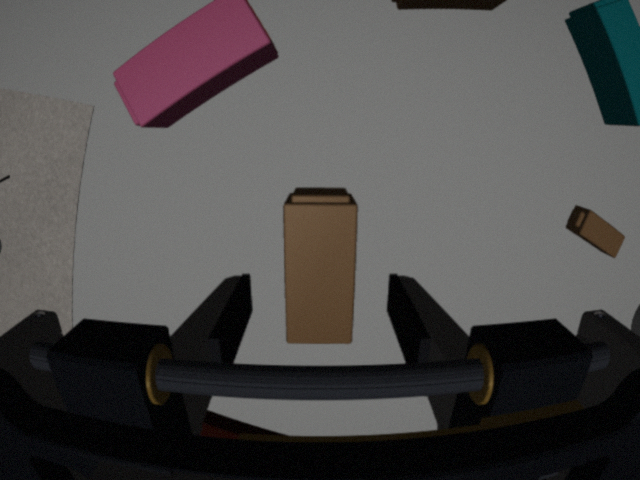

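```bash
python3 - <<'E'
from fit import *; from rob import *
for n,z,o in(("w_large",.2,.092),("w_down",.0242,.0685)):
    c=wload(n); C=-c["R"].T@c["t"]; print(n,"cam z",C.round(3),c["fx"],"axis",c["R"][2].round(3))
    x,y,w=ST["large"][:3]; ty=np.array([np.sin(w),-np.cos(w),0])
    for dz in(0,.019,.03,.05):
        for dx in(0,.01):
            P=[np.array([x,y,z+dz])+s*ty*o/2+dx*np.array([np.cos(w),np.sin(w),0]) for s in(-1,1)]; print(dz,dx,proj(c,np.array(P)).round(0).tolist())
c=wload("w_down")
print("stone top",proj(c,place(box(.09,.04,.04),ST["large"][:3])).round(0).tolist())
print(bot.current_joints(),bot.current_ee_pos(),bot.current_opening())
E
```

```text
w_large cam z [ 0.426 -0.168  0.41 ] 371.64829954431775 axis [ 0.139 -0.228 -0.964]
0 0 [[244.0, 265.0], [396.0, 265.0]]
0 0.01 [[244.0, 249.0], [397.0, 249.0]]
0.019 0 [[238.0, 276.0], [402.0, 276.0]]
0.019 0.01 [[237.0, 259.0], [404.0, 259.0]]
0.03 0 [[234.0, 283.0], [407.0, 284.0]]
0.03 0.01 [[233.0, 266.0], [408.0, 266.0]]
0.05 0 [[225.0, 299.0], [415.0, 299.0]]
0.05 0.01 [[223.0, 280.0], [417.0, 280.0]]
w_down cam z [ 0.427 -0.168  0.234] 371.64829954431775 axis [ 0.139 -0.229 -0.963]
0 0 [[264.0, 263.0], [377.0, 263.0]]
0 0.01 [[263.0, 248.0], [378.0, 248.0]]
0.019 0 [[259.0, 275.0], [382.0, 275.0]]
0.019 0.01 [[258.0, 258.0], [383.0, 258.0]]
0.03 0 [[256.0, 282.0], [386.0, 282.0]]
0.03 0.01 [[255.0, 264.0], [387.0, 264.0]]
0.05 0 [[249.0, 298.0], [392.0, 298.0]]
0.05 0.01 [[248.0, 279.0], [394.0, 279.0]]
stone top [[349.0, 312.0], [353.0, 342.0], [292.0, 312.0], [287.0, 342.0], [352.0, 184.0], [359.0, 193.0], [289.0, 184.0], [283.0, 193.0]]
[-6.93603491e-01  1.91015637e-01  1.87828415e+00 -9.59518898e-06
  1.07035021e+00 -1.23797176e+00] [ 0.46650958 -0.23193831  0.02451708] 0.7496359577021802
```

The stone never moved and the image scale suggests the fingertips sit higher than the reported TCP. I'll take a side view at this pose.

```bash
python3 - <<'E'
from fit import *; from rob import *
c=bot.read_camera("scene"); np.savez("pics/scene2.npz",**c)
x,y,w=ST["large"][:3]; ty=np.array([np.sin(w),-np.cos(w),0])
im=cv2.resize(c["pixels"][100:320,120:400],(764,600),interpolation=cv2.INTER_CUBIC)
for s in(-1,1):
    for dz,col in((0,(0,0,255)),(.045,(0,255,0))):
        u=proj(c,np.array([np.array([x,y,.0242+dz])+s*ty*.0345]))[0]; v=((u-[120,100]+.5)*600/220).astype(int); cv2.circle(im,v.tolist(),4,col,-1); print(u.round(1),v)
cv2.imwrite("pics/side.png",im); print(bot.current_ee_pos())
E
```

```text
[227.3 254.5] [293 422]
[224.5 241.8] [286 388]
[259.1 263.2] [380 446]
[257.3 250.7] [375 412]
[ 0.46655885 -0.23201925  0.02462325]
```

View pics/side.png

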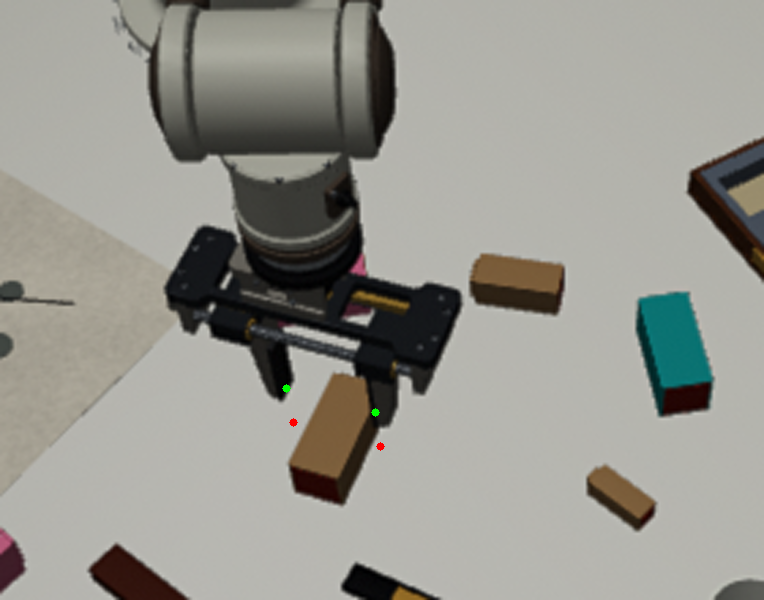

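In the side view the fingertips end about 25–45 mm above where the reported TCP should be (red dots), well clear of the table. I'll measure the real offset by lowering in small steps until light contact.

```bash
python3 - <<'E'
from rob import *
x,y,w,h=ST["large"]
f0=np.array(bot.current_contact_force()); z=.0235
step=.004
while z>-.045:
    z-=step if z>-.016 else .002
    try: bot.line_to((x,y,z),max_speed=.06)
    except bot.MotionError as e: print(e); break
    f=np.array(bot.current_contact_force())-f0
    if abs(f).max()>1.2: print("touch?",round(z,4),f.round(2))
    if abs(f).max()>4: break
print(z,f,bot.current_ee_pos(),bot.current_opening(),bot.current_clock())
E
```

```text
touch? 0.0155 [-0.48  0.19 -1.23]
touch? 0.0075 [ 0.26  0.02 -1.51]
touch? 0.0035 [ 0.7   0.62 -1.34]
touch? -0.0005 [ 0.62  0.79 -1.52]
touch? -0.0045 [ 0.02 -0.27 -1.35]
touch? -0.0085 [ 1.29  0.06 -1.23]
touch? -0.0125 [ 0.6  -0.06 -1.72]
touch? -0.0185 [-0.02 -1.16 -1.39]
touch? -0.0245 [ 1.58  0.64 -1.49]
touch? -0.0265 [-0.07  0.56 -1.29]
touch? -0.0345 [-0.2   1.3  -0.65]
touch? -0.0405 [-1.76  0.62  5.38]
-0.04050000000000002 [-1.75930409  0.61683187  5.38130491] [ 0.46609898 -0.23168551 -0.03962323] 0.7476108922954443 18.4583
```

Contact came at commanded z ≈ −0.0395, so the real fingertips sit about 39.5 mm above the reported TCP. I'll apply that offset, grip the large stone, and check the case pose in the wrist picture.

```bash
cat >> rob.py <<'E'
D=.0395; ZT=.0305; HI=.13
def pick(n):
    x,y,w,h=ST[n]; zt=ZT-BAY[n][1]
    p,_=best(x,y,HI-D,w)
    if bot.current_ee_pos()[2]>.05:
        bot.set_gripper((h+.028)/.092); bot.goto((x,y,HI-D),rot(p))
    bot.line_to((x,y,zt-D),max_speed=.12); bot.set_gripper(0,25)
    o=bot.current_opening()*92; print(n,"grip mm",round(o,1),bot.current_grip_force())
    if abs(o-h*1e3)>4: return False
    bot.line_to((x,y,HI-D),max_speed=.2); return True
def over(n):
    X,Y=c2w(BAY[n][0],0); p,_=best(X,Y,HI-D,CASE[2]+np.pi/2); bot.goto((X,Y,HI-D),rot(p))
E
python3 - <<'E'
from fit import *; from rob import *
c=wload("w_case"); roi=(288,155,175,106)
m=bay_mask(c,roi); print(m.sum()); p,e=fit([c],[m],[roi],case_model,CASE); print("case wrist",p.round(4),round(e,3))
if pick("large"): over("large")
print(bot.current_opening()*92,bot.current_grip_force(),bot.current_contact_force(),bot.current_clock()); snap("w_c2")
E
```

```text
6641.0
case wrist [ 0.5665  0.1851 -0.177 ] 0.022
large grip mm 39.5 24.984106421470642
39.737183677242086 24.982941448688507 [ 0.83308031 -0.15996708 -4.02809442] 21.625
```

Gripped (39.5 mm). Now the placement, checking force at each stage.

```bash
cat >> rob.py <<'E'
CASE=np.array([.5660,.1866,-.1755])
def put(n,dx=0,dy=0):
    X,Y=c2w(BAY[n][0]+dx,dy); fl=BAY[n][1]; r=rot(CASE[2]+np.pi/2)
    bot.line_to((X,Y,ZT+.031-fl-D),rot=r,max_speed=.15)
    f0=np.array(bot.current_contact_force())
    for d in ((.028-fl)*.6,.003,.001,.0,-.0006):
        bot.line_to((X,Y,ZT+d-D),rot=r,max_speed=.06); f=np.array(bot.current_contact_force())-f0
        print(n,round(d,4),f.round(1),end=" | ")
        if abs(f).max()>8: 
            if d>.0015: print("JAM"); return False
            break
    bot.set_gripper((ST[n][3]+.014)/.092); bot.line_to((X,Y,HI-D),max_speed=.2); return True
E
python3 - <<'E'
from rob import *
if put("large"):
    snap("w_p1"); print(bot.current_clock())
    if pick("medium"): over("medium"); 
print(bot.current_opening()*92,bot.current_contact_force(),bot.current_clock())
E
```

```text
large 0.0132 [-0.4 -0.3 -0.5] | large 0.003 [-0.7 -0.1 -0.4] | large 0.001 [-1.  -0.   0.1] | large 0.0 [-0.7  1.4 -1.3] | large -0.0006 [-1.3 -0.2  1.1] | 24.85
medium grip mm 29.6 24.99976336956024
29.700591974384295 [ 0.3592259   0.66076453 -1.85602083] 29.4083
```

```bash
sed -i 's/,-.0006):/,-.0007,-.0014,-.002):/; s/>8: *$/>4:/' rob.py; grep -n "> *4:\|>8" rob.py; python3 - <<'E'
from rob import *
if put("medium"):
    print(bot.current_clock())
    if pick("small"): over("small"); 
print(bot.current_opening()*92,bot.current_contact_force(),bot.current_clock()); snap("w_p2")
E
```

```text
28:    if abs(o-h*1e3)>4: return False
40:        if abs(f).max()>4:
medium 0.0096 [ 0.5 -0.2  0.5] | medium 0.003 [ 0.5 -0.6 -0.1] | medium 0.001 [0.5 0.9 0.2] | medium 0.0 [ 0.2 -0.1  2.4] | medium -0.0007 [-3.3 -0.1  6.9] | 32.4667
small grip mm 19.3 25.000302493572235
19.41450597469799 [ 0.21675595 -0.44803692 -0.43910775] 37.35
```

View pics/w_p2.png

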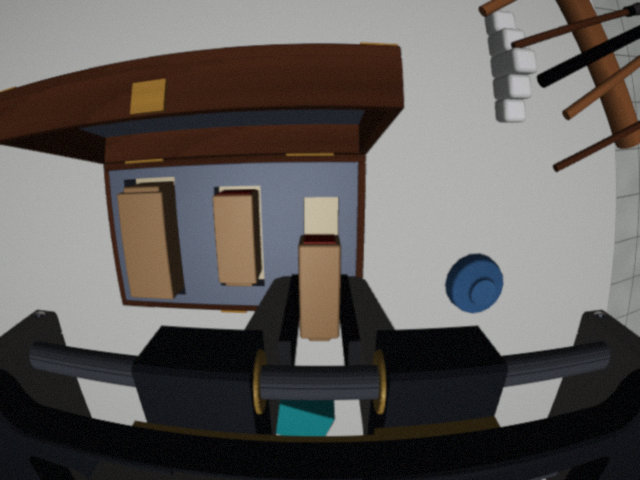

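The wrist view shows the large stone (150,240) and medium (237,237) lying in their bays, and the small stone in hand over its bay. I'll place the small one, then check seated heights by fitting.

```bash
python3 - <<'E'
from rob import *
print(put("small")); 
X,Y=c2w(0,-.06); bot.line_to((X,Y,.2),max_speed=.25); snap("w_p3")
print(bot.current_clock())
from fit import *
c=wload("w_p3")
# fit each stone top outline: pose + height
for n,l in(("large",.09),("medium",.072),("small",.054)):
    h=ST[n][3]; X,Y=c2w(BAY[n][0],0)
    for dz in(0,): 
        B=np.array(box(l,h,h)); B[:,2]+=BAY[n][1]; B=B[B[:,2]>.02]; print(n,"expected top corners",proj(c,place(B,(X,Y,CASE[2]+np.pi/2))).round(0).tolist())
cv2.imwrite("pics/p3c.png",cv2.resize(c["pixels"][0:300,150:550],(800,600),interpolation=cv2.INTER_CUBIC))
E
```

```text
small 0.006 [ 0.6  0.1 -0.2] | small 0.003 [ 0.2 -0.2  0.1] | small 0.001 [-0.2 -0.4 -0.4] | small 0.0 [-0.5  0.5  2.1] | small -0.0007 [-1.9 -0.   6.3] | True
41.225
large expected top corners [[277.0, 198.0], [238.0, 198.0], [276.0, 107.0], [235.0, 108.0]]
medium expected top corners [[346.0, 188.0], [316.0, 188.0], [346.0, 116.0], [316.0, 116.0]]
small expected top corners [[402.0, 180.0], [383.0, 179.0], [404.0, 127.0], [384.0, 126.0]]
```

View pics/p3c.png

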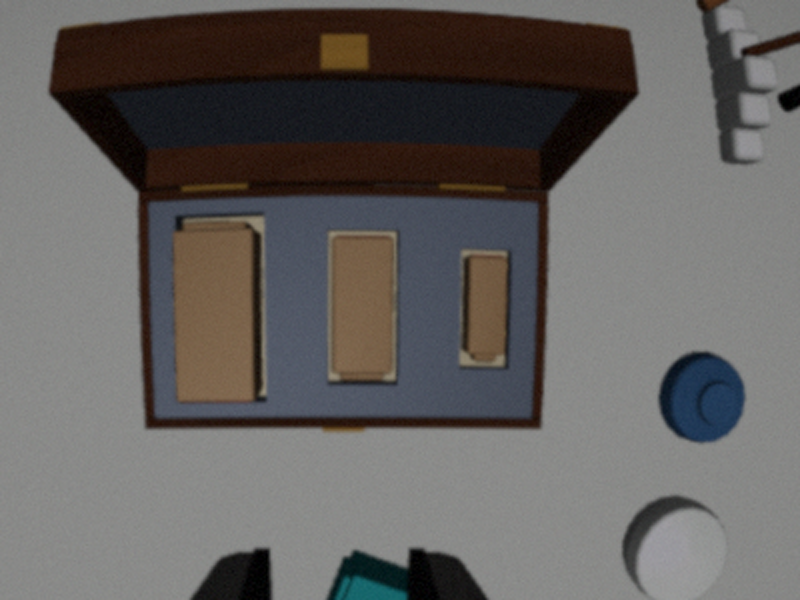

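Everything is seated: the observed top corners (large ≈ 237–277 × 107–200 px) match the expected ones within a couple of pixels, and each stone has clear bay margins. Now the lid: closed fingers go behind it and follow its arc.

```bash
python3 - <<'E'
from rob import *
r=rot(CASE[2]+np.pi/2)
def P(y,zt): return (*c2w(0,y),zt-D)
bot.set_gripper(0); bot.goto(P(.15,.24),r); bot.line_to(P(.138,.13),max_speed=.2)
f0=np.array(bot.current_contact_force()); print(bot.current_clock())
d=.108
for th in list(np.arange(1.7,.1,-.17))+[0.06,0.0]:
    y=.063-d*np.cos(th)+.028*np.sin(th)+.010; z=.028+d*np.sin(th)+.028*np.cos(th)
    bot.line_to(P(y,z),rot=r,max_speed=.12)
    f=np.array(bot.current_contact_force())-f0; print(round(th,2),f.round(1))
    if np.linalg.norm(f)>30: print("STOP"); break
else:
    for k in range(5):
        if f[2]>12: break
        z-=.001; bot.line_to(P(y,z),rot=r,max_speed=.05); f=np.array(bot.current_contact_force())-f0; print(round(z,4),f.round(1))
    bot.line_to(P(y,.16),max_speed=.25)
c=bot.read_camera("scene"); cv2.imwrite("pics/lid.png",np.vstack([cv2.resize(c["pixels"][60:280,340:640],(800,587))])); print(bot.current_clock())
E
```

```text
43.4
1.7 [-1.1  0.8 -1.8]
1.53 [-1.1 -0.4 -1.9]
1.36 [-1.6  0.6 -2.3]
1.19 [-0.5  0.8 -0.9]
1.02 [-1.4  1.1 -1.1]
0.85 [-0.3  0.2 -0.9]
0.68 [-0.5  0.9 -1.7]
0.51 [-0.5 -0.2 -1.6]
0.34 [-0.8  1.7 -2.1]
0.17 [-0.8  1.5 -1.5]
0.06 [-0.4  0.4 -2.1]
0.0 [-0.3 -0.4 -1.3]
0.055 [-3.   0.5  4.7]
0.054 [-5.1 -0.5 11.1]
0.053 [-9.2  0.2 16.4]
48.3917
```

View pics/lid.png

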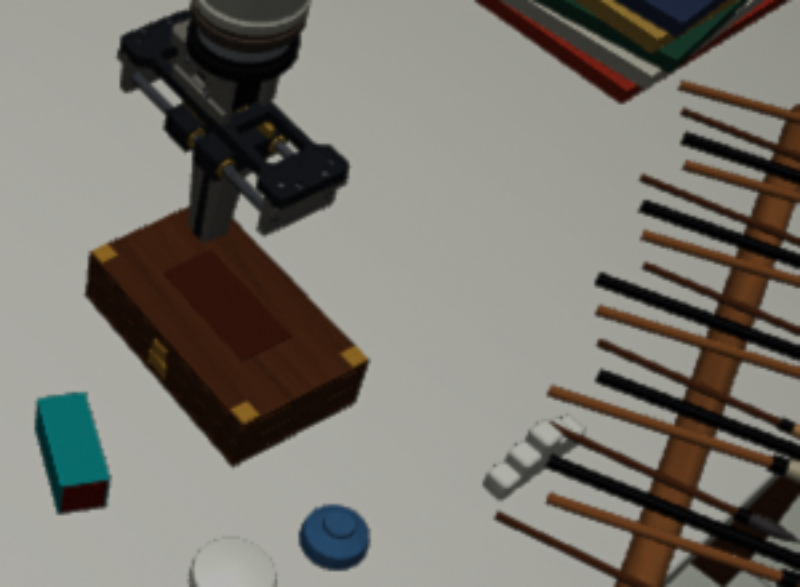

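The side view shows the lid shut flush, with the latch halves meeting at (157,357). The contact stiffened at z = 56 mm, the height of the closed lid, and the gripper is clear. I'm handing it in.

```bash
python3 -c "
from workcell import bot
print(bot.job_done(),bot.current_clock())"
```

```text
the job is handed in; nothing more can be done
the job is handed in; nothing more can be done
```

All three seal stones are seated in their compartments, the lid is shut and the job was handed in at about 48 s; the first grasp closed on nothing (real fingertips sit about 39.5 mm above the reported TCP), so I measured that offset and corrected for it.

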